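Stack the slide cases and hold the mirror on the marker

TASK

Build the column of slide cases up squarely on the blue case: first the plain grey and white case, then the green case with the orange marker on top, edges lined up, and let go of them. Then take the yellow pin of the spring-loaded mirror and swing the mirror until the camera on its rail sees the orange marker in the middle of the mirror, and finish while holding the pin still at that angle, because the mirror springs back if released. Leave the column and everything else on the bench undisturbed.

Things in the scene. Friction and masses are not known exactly. Their poses are not given: they have to be found in the camera images.
- base_case_center (a point): Blue closed slide case, foot of the column, 90 mm (its x) by 60 mm (its y) by 36 mm high, loose, already lying on a dark steel plate 10 mm thick. The point is its centre, half-way up; z up.
- plain_case_center (a point): Grey slide case with a white lid, 90 mm (its x) by 60 mm (its y) by 36 mm high, flat lid, about 0.16 kg, lying flat on the bench to the left or to the right. The point is its centre, half-way up; z up. Either way round is right in the column.
- marker_case_center (a point): Green slide case, 90 mm (its x) by 60 mm (its y) by 36 mm high, about 0.16 kg, lying flat on the bench, with the orange marker standing on the middle of its lid. The point is the centre of the case without the marker, half-way up (18 mm above its underside); z up. Either way round is right in the column.
- marker (a point): The orange marker: an upright cylinder 24 mm across and 18 mm high fixed on the middle of the green case's lid. The point is its centre, 27 mm above the centre of the case. On the finished column it stands level with the mirror and the camera lens.
- rig: Black rail 400 mm long, 50 mm wide, 12 mm thick, fixed to the bench, with the mirror post and a white camera with a black lens and blue ring. Origin: on the mirror's upright turning axis at bench height. x runs along the rail to the camera, z up. The lens front is 230 mm along x, 127 mm up, and looks back along the rail at the mirror; the camera ends 337 mm along x, 152 mm up.
- mirror (a joint): Turn of the mirror about its upright axis, rad, counter-clockwise from above, 0 to 1.3. At 0 the glass faces the camera (along the rig's x); at a its normal, a from the rig's x, sends the camera's view to 2a from the rig's x: it must halve the angle between lens and marker as seen from the axis. A spring turns it back to 0: 0.07 Nm at 0, plus 0.22 Nm per rad (1 to 4 N at the pin).
- glass (a point): Centre of the upright mirror glass, 70 mm wide and 56 mm high in a black frame 80 mm wide; 4.5 mm in front of the turning axis, 127 mm above the bench; the frame's top is at 159 mm. Its x axis is the way the glass faces, level; z up.
- pin (a point): Upright yellow pin, 14 mm across, on a crank behind the mirror, which turns with it: 85 mm from the turning axis, exactly opposite to the way the glass faces (at joint value 0 it lies at -85 mm along the rig's x). Its top is 162 mm above the bench; it is bare from 68 mm up. The point is on its axis, 22 mm below its top, 140 mm above the bench.
- sight: Not a thing to touch: the camera's reflected line of sight. Its origin lies on the mirror's turning axis at bench height, z up; its x axis is the level direction in which the camera looks after reflection in the mirror. The camera sees the marker in the middle of the mirror when the marker lies on this x axis as seen from above.

How it is judged:
On the way, in this order (a step that is already met when the one before it is completed fails the run):
1. the grey and white case lies squarely on the blue case, released (distance of base_case_center from where it was at the start of the episode below 0.015 m and angle between each of base_case_center, plain_case_center's own z axis and vertical below 0.06 rad and horizontal distance between plain_case_center and base_case_center below 0.01 m and angle between the x axis of plain_case_center and the x axis of base_case_center, either way round below 0.14 rad and z of plain_case_center in the frame of base_case_center between 0.032 and 0.04 m and contact force between the fingers and plain_case below 0.05 N and linear speed of plain_case below 0.03 m/s), for 0.2 s.
2. the green case with the marker lies squarely on the grey and white case, released (distance of base_case_center from where it was at the start of the episode below 0.015 m and angle between each of base_case_center, plain_case_center, marker_case_center's own z axis and vertical below 0.06 rad and horizontal distance between plain_case_center and base_case_center below 0.01 m and angle between the x axis of plain_case_center and the x axis of base_case_center, either way round below 0.14 rad and z of plain_case_center in the frame of base_case_center between 0.032 and 0.04 m and horizontal distance between marker_case_center and plain_case_center below 0.01 m and angle between the x axis of marker_case_center and the x axis of plain_case_center, either way round below 0.14 rad and z of marker_case_center in the frame of plain_case_center between 0.032 and 0.04 m and contact force between the fingers and marker_case below 0.05 N and linear speed of marker_case below 0.03 m/s), for 0.2 s.
3. the robot holds the mirror so that the camera sees the marker (distance of base_case_center from where it was at the start of the episode below 0.015 m and angle between each of base_case_center, plain_case_center, marker_case_center's own z axis and vertical below 0.06 rad and horizontal distance between plain_case_center and base_case_center below 0.01 m and angle between the x axis of plain_case_center and the x axis of base_case_center, either way round below 0.14 rad and z of plain_case_center in the frame of base_case_center between 0.032 and 0.04 m and horizontal distance between marker_case_center and plain_case_center below 0.01 m and angle between the x axis of marker_case_center and the x axis of plain_case_center, either way round below 0.14 rad and z of marker_case_center in the frame of plain_case_center between 0.032 and 0.04 m and y of marker in the frame of sight between -0.03 and 0.03 m and x of marker in the frame of sight above 0.1 m and contact force between the fingers and mirror above 0.3 N), for 0.2 s.
At the end, for the whole second after the job is handed in: Cases in a column: blue (within 15 mm of its start), grey, green, each within 10 mm and 0.14 rad of the one below, level, untouched; the fingers bear on the mirror (over 0.3 N), hold it still, and the reflected line of sight passes within 30 mm of the marker's centre, seen from above (all of step 3 and contact force between the fingers and marker_case below 0.05 N and linear speed of each of marker_case, plain_case, base_case below 0.03 m/s and contact force between the fingers and plain_case below 0.05 N and contact force between the fingers and base_case below 0.05 N and velocity of joint mirror between -0.08 and 0.08 rad/s); the arm keeps its last pose, push and grip.
It fails at once if the blue case is pushed more than 30 mm (distance of base_case_center from where it was at the start of the episode above 0.03 m).
It fails at once if another thing on the bench is moved by more than 30 mm (distance of any of objective, oil, beaker, eyepiece, driver, lens_jar from where it was at the start of the episode above 0.03 m).
It also fails if it takes over 72 s, if anything falls off the work surface, if the arm or the gripper's body presses on something with over 40 N, if the wrist force passes 120 N, or if a joint passes its speed limit or range.

ROBOT

A 6-joint arm with a two-finger parallel gripper is mounted at the origin on the work surface. World frame = base frame: x ahead of the robot, y to its left, z up, the work surface at z = 0. Lengths are in m, angles in rad, forces in N, time in s.
With the tool pointing down it reaches from about 0.35 to 0.8 m from the base axis. Payload 7.3 kg.
Tool frame: the origin (TCP) lies at the very end of the fingers, on their centre line; the grasp point (between the pads) lies 19 mm behind it (ctrl.pinch_z is the distance from the TCP to the grasp point, in m); z points along the fingers, y is the direction in which the jaws open and shut (so a half turn about z gives the same grasp; the last joint's range is limited). The gripper opens to 85 mm and grips with 20 to 120 N. Pads are 22 mm wide; open, the fingers measure 114 mm over their backs; the gripper's body (76 mm by 85 mm) begins 54 mm behind the grasp point. The pads swing forward as they close: fully open they stand 13 mm farther back than shut.
Start: joints at [0.996, 0.342, 1.524, -0, 1.275, -0.146], TCP at [0.218, 0.477, 0.231] pointing down, gripper open.
Joint ranges: [-2.53, 2.53], [-0.77, 2.02], [0.04, 2.7], [-1, 4.14], [0.28, 2.66], [-3.11, 3.11]. Speed limits (rad/s): [2.57, 2.57, 3.14, 3.14, 3.14, 3.14].

INTERFACE

Orientations are given as a unit quaternion [w, x, y, z].
In Python, from bench import ctrl gives the robot as it stands.
- The arm moves only by the tool carry_out, never from a script. Its argument "plan" is a list of rows, each an object with "angular": the turn, a rotation vector about the tool's x, y, z in rad, a list of three; "xyz": the shift along the tool's x, y, z in mm, a list of three; "fingers": the finger opening in mm, from 0 to 85.4. A call has 1 to 12 rows; each row shifts and turns the commanded pose from where the row before left it, along the tool's axes as they then stand; what a row does not reach is not made up. A row lasts 1/12 s, in which the tool goes at most 41.7 mm and 7.16 degrees, less where a joint would pass 70% of its speed; a pose out of reach is approached as far as the arm can. A call is refused whole if a number of a shift passes 41.7 or a number of a turn 0.125, either way. A call with a gripper value outside its range is refused whole. The fingers move at their own pace and stop on an object; the grip force is fixed at half the most. Time passes only in rows, so rows that do not move let the fingers close. It gives the time, the measured TCP pose, the force and the opening at its end, in the units of the state.
- ctrl.state(): the state, without advancing time (a new reading comes with each control period).
- ctrl.read_camera(name): name is "scene" or "top"; returns a dict with "pixels" (420x560x3 uint8, blue, green, red), "fx", "fy", "cx", "cy" (pixels), "extrinsics" (4x4, takes a point from camera to world coordinates). Camera axes: x right, y up, looking along -z (the intrinsics and any distortion apply to the point x, -y, -z); pixel columns grow to the right and rows downward; lengths in m; the calibration is good to about 2 mm. A picture is of the moment at which its call begins. There is no depth.
- ctrl.job_done(): hands the job in, once; it reports no verdict.
The state is a dict: "time": time; "joint_pos": joint angles; "qd": joint speeds; "effort": joint torques, N m; "eef_pos": TCP position; "orientation": TCP orientation; "force": force on the tool from outside, world axes, zero at the start; "torque": the same for the moment, N m; "gripper_width": opening from 0.0 (shut) to 1.0 (fully open).
Only numpy, scipy, OpenCV 4.12 (cv2) and the standard library are available. Lean on these libraries where they do the work, as an engineer would, in place of code of your own. Each camera call takes 0.05 s, during which the arm holds its last target. There are 200 camera calls.

## Working session

There is one attempt and no reset: what is moved stays moved. The work goes in short steps, Python scripts to look and compute and a tool call to move; the robot and the scene stay as the last step left them, time stands still between calls to the robot, and variables do not carry over. Pictures are saved under pics/ and viewed, about 8 in all and at most 12, crops included, and the job is handed in when it is done.

Besides the shell and the picture viewer there is one more tool, called after ">>>" as name(argument=value, ...), one argument or row to a line, values as JSON. carry_out: Moves the arm, as the interface text tells. Its arguments: {"type":"object","properties":{"plan":{"type":"array","items":{"type":"object","properties":{"angular":{"type":"array","items":{"type":"number"}},"xyz":{"type":"array","items":{"type":"number"}},"fingers":{"type":"number"}}}}},"required":["plan"]}

```bash
mkdir -p pics
python3 - <<'E'
from bench import ctrl
import cv2
print(ctrl.state())
for n in("scene","top"):
    r=ctrl.read_camera(n);cv2.imwrite(f"pics/{n}0.png",cv2.resize(r["pixels"],(800,600),interpolation=cv2.INTER_CUBIC))
    print(n,r["fx"],r["fy"],r["cx"],r["cy"],r["extrinsics"],[k for k in r])
E
```

```text
{'time': 0.0, 'joint_pos': array([ 9.95987934e-01,  3.42711518e-01,  1.52500037e+00, -4.62313483e-06,
        1.27538637e+00, -1.46007774e-01]), 'qd': array([ 0.00098016,  0.00045147, -0.00024379,  0.00029276, -0.00227111,
        0.00099889]), 'effort': array([-1.00430654e-03, -4.33677042e+01, -2.46011603e+01, -2.58062946e-04,
        7.82230898e-03,  1.43360080e-05]), 'eef_pos': array([0.21805547, 0.47714588, 0.23063758]), 'orientation': array([-2.63410343e-04,  2.12760787e-01,  9.77104028e-01, -7.05213734e-04]), 'force': array([-0.83272127,  0.27547799,  0.09742436]), 'torque': array([ 0.00566799, -0.02010864, -0.03097191]), 'gripper_width': 0.9988992706571717}
scene 401.74828713675333 401.74828713675333 278.44187363448106 216.35320527917904 [[ 8.63943278e-01 -3.48195112e-01  3.63816131e-01  8.54728586e-01]
 [ 5.03588381e-01  5.96105542e-01 -6.25345445e-01 -5.53675044e-01]
 [ 8.69415546e-04  7.23476570e-01  6.90348388e-01  7.35145989e-01]
 [ 0.00000000e+00  0.00000000e+00  0.00000000e+00  1.00000000e+00]] ['pixels', 'fx', 'fy', 'cx', 'cy', 'extrinsics']
top 542.5850303829673 542.5850303829673 285.92730819822674 205.64692114717093 [[ 0.00672329  0.98174643 -0.19007564  0.31178121]
 [-0.99951108  0.01240189  0.02870177  0.03226521]
 [ 0.03053516  0.18978974  0.98134982  1.26138016]
 [ 0.          0.          0.          1.        ]] ['pixels', 'fx', 'fy', 'cx', 'cy', 'extrinsics']
```

View pics/scene0.png

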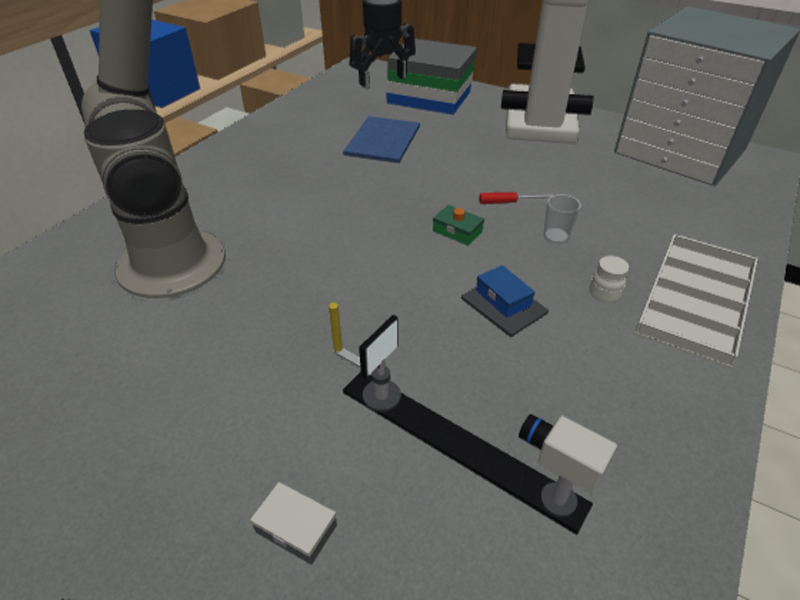

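View pics/top0.png

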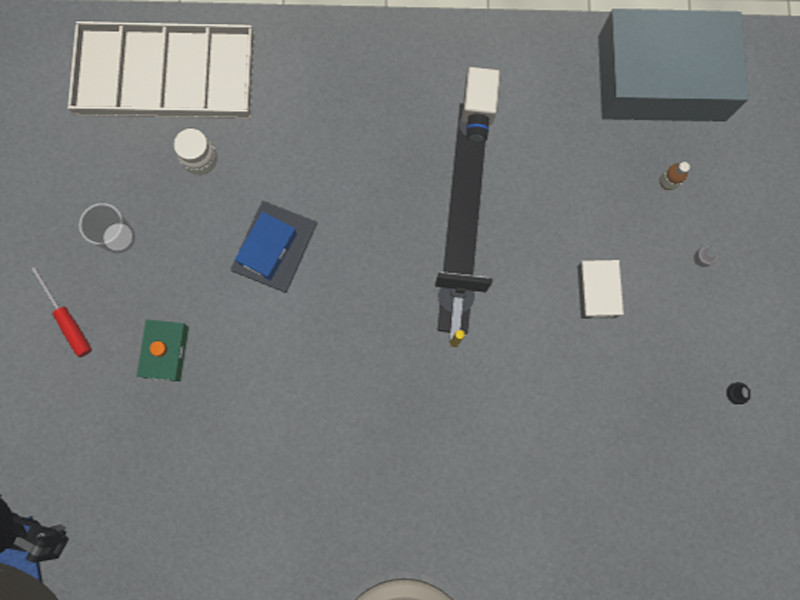

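The top view shows the blue case at (266,245), green at (162,350) and white at (602,289). The rig runs from the pin at (458,337) to the camera at (482,90). The scene view shows the same items. Next, an enlarged mosaic to read the corners.

```bash
cat > h.py <<'E'
import numpy as np, cv2
from bench import ctrl
def cam(n): return ctrl.read_camera(n)
def ray(r,u,v):
    E=np.array(r["extrinsics"]); d=E[:3,:3]@np.array([(u-r["cx"])/r["fx"],-(v-r["cy"])/r["fy"],-1.]); return E[:3,3],d
def atz(r,u,v,z):
    o,d=ray(r,u,v); return o+d*(z-o[2])/d[2]
def tri(a,b):
    (o,d),(p,e)=a,b; s=np.linalg.lstsq(np.c_[d,-e],p-o,rcond=None)[0]; x,y=o+s[0]*d,p+s[1]*e
    return (x+y)/2,np.linalg.norm(x-y)
def proj(r,P):
    E=np.array(r["extrinsics"]); c=E[:3,:3].T@(np.asarray(P)-E[:3,3]); return r["cx"]-r["fx"]*c[0]/c[2], r["cy"]+r["fy"]*c[1]/c[2]
def mosaic(items,name,w=53,h=60,s=5,cols=3):
    ims=[]
    for r,u,v in items:
        c=cv2.resize(r["pixels"][v:v+h,u:u+w],None,fx=s,fy=s,interpolation=cv2.INTER_CUBIC); c[:, -1]=255; c[-1]=255; ims.append(c)
    cv2.imwrite("pics/"+name,np.vstack([np.hstack(ims[i:i+cols]) for i in range(0,len(ims),cols)]))
E
python3 - <<'E'
from h import *
t,s=cam("top"),cam("scene")
mosaic([(t,160,140),(t,87,215),(t,395,172),(s,327,174),(s,294,127),(s,172,333)],"m1.png")
E
```

```text
(no output)
```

View pics/m1.png

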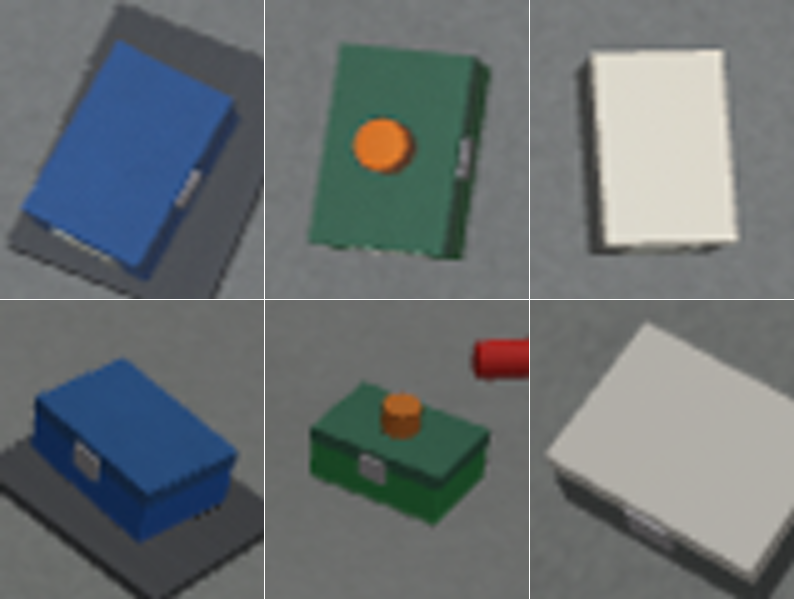

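Run:
```python
from h import *
t,s=cam("top"),cam("scene")
def nat(pts,u,v): return [((x+.5)/5-.5+u,(y+.5)/5-.5+v) for x,y in pts]
D={"blue":(nat([(120,40),(236,101),(142,268),(22,210)],160,140),nat([(122,58),(237,156),(148,196),(37,98)],327,174)),
"green":(nat([(75,44),(212,58),(180,256),(45,242)],87,215),nat([(100,82),(225,132),(168,182),(45,130)],294,127)),
"white":(nat([(60,52),(193,50),(207,241),(75,243)],395,172),nat([(118,22),(322,132),(225,275),(17,155)],172,333))}
Z={"blue":.046,"green":.036,"white":.036}
for k,(a,b) in D.items():
    best=min(range(4),key=lambda j:sum(tri(ray(t,*a[i]),ray(s,*b[(i+j)%4]))[1] for i in range(4)))
    P=[tri(ray(t,*a[i]),ray(s,*b[(i+best)%4])) for i in range(4)]
    print(k,best,np.round(np.mean([p for p,_ in P],0),4),"z",[round(p[2],3) for p,_ in P],"gap",[round(g,4) for _,g in P])
    for nm,r,c in(("top",t,a),("scene",s,b)):
        Q=np.array([atz(r,*p,Z[k]+(0.0))for p in c])[:,:2]
        e=np.roll(Q,-1,0)-Q; L=np.linalg.norm(e,axis=1); j=0 if L[0]+L[2]>L[1]+L[3] else 1
        d=e[j]-e[j+2]
        print("  ",nm,"c",Q.mean(0).round(4),"L",L.round(3),"yaw long",round(np.arctan2(d[1],d[0])%np.pi,3))
f=.7
def n8(p): return((p[0]+.5)*f-.5,(p[1]+.5)*f-.5)
print("pin",tri(ray(t,*n8((460,333))),ray(s,*n8((334,304)))), "orange",tri(ray(t,*nat([(117,145)],87,215)[0]),ray(s,*nat([(137,101)],294,127)[0])))
print("rail scene",[atz(s,*n8(p),.012).round(4)[:2] for p in((344,390),(362,376),(590,505),(578,530))])
print("rail top",[atz(t,*n8(p),.012).round(4)[:2] for p in((438,329),(467,333))])
print("cam top",[atz(t,*n8(p),.152).round(4)[:2] for p in((470,68),(499,70),(495,113),(466,110))])
mosaic([(t,290,180),(t,310,40),(s,220,205),(s,220,255),(s,360,285),(s,370,330)],"m2.png")
```

```text
blue 1 [0.6269 0.2279 0.0452] z [np.float64(0.043), np.float64(0.045), np.float64(0.046), np.float64(0.045)] gap [np.float64(0.0015), np.float64(0.0005), np.float64(0.001), np.float64(0.0005)]
   top c [0.6267 0.2278] L [0.061 0.089 0.062 0.091] yaw long 2.675
   scene c [0.6271 0.2269] L [0.093 0.058 0.09  0.06 ] yaw long 2.657
green 1 [0.4551 0.3865 0.0346] z [np.float64(0.034), np.float64(0.034), np.float64(0.034), np.float64(0.036)] gap [np.float64(0.0008), np.float64(0.0036), np.float64(0.0006), np.float64(0.0009)]
   top c [0.4553 0.3864] L [0.062 0.09  0.06  0.09 ] yaw long 3.054
   scene c [0.4555 0.3842] L [0.09  0.064 0.088 0.064] yaw long 3.024
white 1 [ 0.5645 -0.3187  0.0355] z [np.float64(0.033), np.float64(0.036), np.float64(0.037), np.float64(0.036)] gap [np.float64(0.0007), np.float64(0.0001), np.float64(0.0009), np.float64(0.0018)]
   top c [ 0.5646 -0.3183] L [0.063 0.091 0.061 0.091] yaw long 0.034
   scene c [ 0.5644 -0.3192] L [0.093 0.06  0.092 0.061] yaw long 0.03
pin (array([ 0.46814845, -0.07382633,  0.16441027]), np.float64(0.00046700845128761983)) orange (array([0.45497172, 0.3857086 , 0.05622277]), np.float64(0.0003666773952851134))
rail scene [array([ 0.4931, -0.1026]), array([ 0.5022, -0.064 ]), array([ 0.8887, -0.0978]), array([ 0.8854, -0.1399])]
rail top [array([ 0.4963, -0.0525]), array([ 0.4902, -0.0998])]
cam top [array([ 0.8845, -0.0928]), array([ 0.8822, -0.1379]), array([ 0.8109, -0.1307]), array([ 0.8149, -0.0861])]
```

View pics/m2.png

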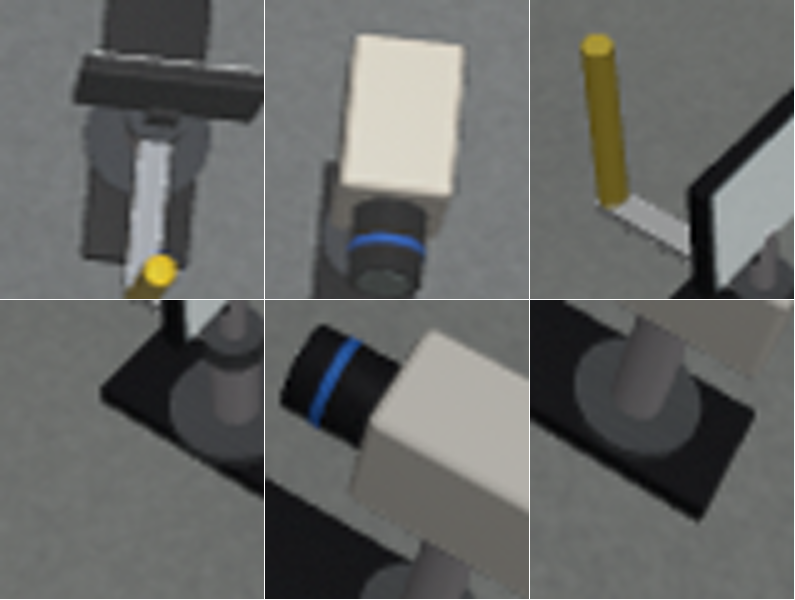

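The enlarged crop shows the pin top at native top-view pixel (321.9, 233.2). The camera box gives a rig yaw of -0.10 and an axis near (0.552, -0.082), and pin-to-camera-end is 417 mm against the stated 422. Case heights and sizes match the text. Next I work out the moves.

```bash
cat > go.py <<'E'
import sys, numpy as np
from bench import ctrl
from scipy.spatial.transform import Rotation as Ro
# go.py x y z yaw(tool y dir): turn about tool z first, then shift (mm) in the turned tool frame
x,y,z,yaw=map(float,sys.argv[1:5])
s=ctrl.state(); q=s["orientation"]; R=Ro.from_quat([q[1],q[2],q[3],q[0]]).as_matrix()
cur=np.arctan2(R[1,1],R[0,1]); psi=-((yaw-cur+np.pi/2)%np.pi-np.pi/2)
d=np.array([x,y,z])-s["eef_pos"]; c,sn=np.cos(yaw if abs(yaw-cur)<2 else yaw+np.pi),np.sin(yaw if abs(yaw-cur)<2 else yaw+np.pi)
Y=np.array([c,sn,0]); X=np.array([-sn,c,0])
D=[1000*d@X,1000*d@Y,-1000*d[2]]
Rt=np.c_[X,Y,[0,0,-1]]; tilt=Ro.from_matrix(R.T@Rt).as_rotvec()
print("t",round(s["time"],2),"pos",s["eef_pos"].round(4),"yaw",round(cur,3),"F",s["force"].round(2),"w",round(s["gripper_width"]*85.4,1))
print("turn about z",round(psi,3),"full rotvec",tilt.round(3),"then shift",np.round(D,1),"rows",int(np.ceil(max(np.linalg.norm(D)/41,abs(psi)/.12))))
E
python3 go.py .5645 -.3187 .231 1.603
```

```text
t 0.3 pos [0.2182 0.4774 0.2311] yaw 1.142 F [-0.51 -0.32 -0.63] w 86.2
turn about z -0.461 full rotvec [-0.    -0.    -0.461] then shift [-3.205e+02 -8.068e+02  1.000e-01] rows 22
```

>>> carry_out(
  plan=[
    {"angular": [0,0,-0.115]},
    {"angular": [0,0,-0.115]},
    {"angular": [0,0,-0.115]},
    {"angular": [0,0,-0.116]},
    {"xyz": [-14.6,-36.7,0]},
    {"xyz": [-14.6,-36.7,0]},
    {"xyz": [-14.6,-36.7,0]},
    {"xyz": [-14.6,-36.7,0]},
    {"xyz": [-14.6,-36.7,0]},
    {"xyz": [-14.6,-36.7,0]},
    {"xyz": [-14.6,-36.7,0]},
    {"xyz": [-14.6,-36.7,0]},
  ],
)

```text
validation failed for argument at $.pl...
```

>>> carry_out(
  plan=[
    {"xyz": [-14.6,-36.7,0]},
    {"xyz": [-14.6,-36.7,0]},
    {"xyz": [-14.6,-36.7,0]},
    {"xyz": [-14.6,-36.7,0]},
    {"xyz": [-14.6,-36.7,0]},
    {"xyz": [-14.6,-36.7,0]},
    {"xyz": [-14.6,-36.7,0]},
    {"xyz": [-14.6,-36.7,0]},
    {"xyz": [-14.6,-36.7,0]},
    {"xyz": [-14.6,-36.7,0]},
    {"xyz": [-14.6,-36.7,0]},
    {"xyz": [-14.6,-36.7,0]},
  ],
)

```text
validation failed for argument at $.pl...
```

```bash
python3 go.py .5645 -.3187 .06 1.603
```

```text
t 0.3 pos [0.2182 0.4774 0.2311] yaw 1.142 F [-0.51 -0.32 -0.63] w 86.2
turn about z -0.461 full rotvec [-0.    -0.    -0.461] then shift [-320.5 -806.8  171.1] rows 22
```

>>> carry_out(
  plan=[
    {"angular": [0,0,-0.115],"xyz": [0,0,0],"fingers": 85},
    {"angular": [0,0,-0.115],"xyz": [0,0,0],"fingers": 85},
    {"angular": [0,0,-0.115],"xyz": [0,0,0],"fingers": 85},
    {"angular": [0,0,-0.116],"xyz": [0,0,0],"fingers": 85},
    {"angular": [0,0,0],"xyz": [-14.6,-36.7,0],"fingers": 85},
    {"angular": [0,0,0],"xyz": [-14.6,-36.7,0],"fingers": 85},
    {"angular": [0,0,0],"xyz": [-14.6,-36.7,0],"fingers": 85},
    {"angular": [0,0,0],"xyz": [-14.6,-36.7,0],"fingers": 85},
    {"angular": [0,0,0],"xyz": [-14.6,-36.7,0],"fingers": 85},
    {"angular": [0,0,0],"xyz": [-14.6,-36.7,0],"fingers": 85},
    {"angular": [0,0,0],"xyz": [-14.6,-36.7,0],"fingers": 85},
    {"angular": [0,0,0],"xyz": [-14.6,-36.7,0],"fingers": 85},
  ],
)

```text
time: 1.3
eef_pos: [0.3447, 0.1861, 0.2315]
orientation: [0.0, -0.016, 1.0, 0.0]
force: [0.1, 0.9, 0.3]
gripper_width: 0.992
```

>>> carry_out(
  plan=[
    {"angular": [0,0,0],"xyz": [-14.6,-36.7,0],"fingers": 85},
    {"angular": [0,0,0],"xyz": [-14.6,-36.7,0],"fingers": 85},
    {"angular": [0,0,0],"xyz": [-14.6,-36.7,0],"fingers": 85},
    {"angular": [0,0,0],"xyz": [-14.6,-36.7,0],"fingers": 85},
    {"angular": [0,0,0],"xyz": [-14.6,-36.7,0],"fingers": 85},
    {"angular": [0,0,0],"xyz": [-14.6,-36.7,0],"fingers": 85},
    {"angular": [0,0,0],"xyz": [-14.6,-36.7,0],"fingers": 85},
    {"angular": [0,0,0],"xyz": [-14.6,-36.7,0],"fingers": 85},
    {"angular": [0,0,0],"xyz": [-14.6,-36.7,0],"fingers": 85},
    {"angular": [0,0,0],"xyz": [-14.6,-36.7,0],"fingers": 85},
    {"angular": [0,0,0],"xyz": [-14.6,-36.7,0],"fingers": 85},
    {"angular": [0,0,0],"xyz": [-14.6,-36.7,0],"fingers": 85},
  ],
)

```text
time: 2.3
eef_pos: [0.5341, -0.2487, 0.2312]
orientation: [0.0, -0.016, 1.0, 0.0]
force: [0.7, -0.1, 0.7]
gripper_width: 0.996
```

```bash
python3 go.py .5645 -.3187 .06 1.603
```

```text
t 2.3 pos [ 0.5341 -0.2487  0.2312] yaw 1.603 F [ 0.71 -0.12  0.7 ] w 85.1
turn about z -0.0 full rotvec [ 0.  0. -0.] then shift [-28.1 -70.9 171.2] rows 5
```

>>> carry_out(
  plan=[
    {"angular": [0,0,0],"xyz": [-14.3,-36.4,0],"fingers": 85},
    {"angular": [0,0,0],"xyz": [-14.2,-36.4,0],"fingers": 85},
    {"angular": [0,0,0],"xyz": [0,0,34],"fingers": 85},
    {"angular": [0,0,0],"xyz": [0,0,34],"fingers": 85},
    {"angular": [0,0,0],"xyz": [0,0,34],"fingers": 85},
    {"angular": [0,0,0],"xyz": [0,0,34],"fingers": 85},
    {"angular": [0,0,0],"xyz": [0,0,35],"fingers": 85},
    {"angular": [0,0,0],"xyz": [0,0,0],"fingers": 85},
    {"angular": [0,0,0],"xyz": [0,0,0],"fingers": 85},
  ],
)

```text
time: 3.05
eef_pos: [0.5637, -0.3179, 0.0588]
orientation: [-0.002, -0.016, 1.0, 0.001]
force: [1.0, 0.3, 1.0]
gripper_width: 1.001
```

```bash
python3 go.py .5645 -.3187 .004 1.603;python3 - <<'E'
from h import *
t,s=cam("top"),cam("scene")
mosaic([(t,375,160),(s,155,300)],"m3.png",w=100,h=100,s=4,cols=2)
E
```

```text
t 3.05 pos [ 0.5637 -0.3179  0.0588] yaw 1.603 F [1.   0.34 1.04] w 85.5
turn about z -0.0 full rotvec [ 0.003 -0.003 -0.   ] then shift [-0.8 -0.8 54.8] rows 2
```

View pics/m3.png

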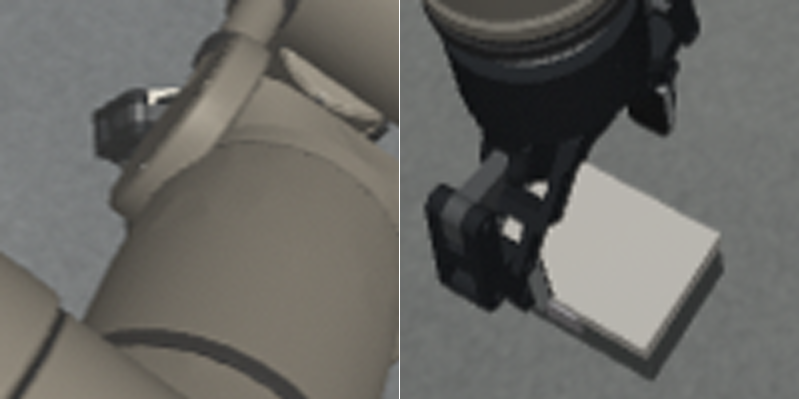

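The scene crop shows the gripper straddling the white case, with one finger on either long side. Next I descend and grip.

>>> carry_out(
  plan=[
    {"angular": [0,0,0],"xyz": [-0.4,-0.4,20],"fingers": 85},
    {"angular": [0,0,0],"xyz": [0,0,20],"fingers": 85},
    {"angular": [0,0,0],"xyz": [0,0,13],"fingers": 85},
    {"angular": [0,0,0],"xyz": [0,0,0],"fingers": 50},
    {"angular": [0,0,0],"xyz": [0,0,0],"fingers": 50},
    {"angular": [0,0,0],"xyz": [0,0,0],"fingers": 50},
    {"angular": [0,0,0],"xyz": [0,0,0],"fingers": 50},
    {"angular": [0,0,0],"xyz": [0,0,0],"fingers": 50},
    {"angular": [0,0,0],"xyz": [0,0,0],"fingers": 50},
    {"angular": [0,0,0],"xyz": [0,0,0],"fingers": 50},
  ],
)

```text
time: 3.98
eef_pos: [0.566, -0.3196, 0.0092]
orientation: [0.001, -0.016, 1.0, -0.001]
force: [-0.5, 0.8, 6.2]
gripper_width: 0.691
```

```bash
python3 go.py .5645 -.3187 .24 1.603
```

```text
t 3.98 pos [ 0.566  -0.3196  0.0092] yaw 1.603 F [-0.51  0.85  6.19] w 59.0
turn about z -0.0 full rotvec [-0.002  0.003 -0.   ] then shift [   1.5    1.  -230.8] rows 6
```

>>> carry_out(
  plan=[
    {"angular": [0,0,0],"xyz": [0,0,-20],"fingers": 50},
    {"angular": [0,0,0],"xyz": [0,0,-35],"fingers": 50},
    {"angular": [0,0,0],"xyz": [0,0,-35],"fingers": 50},
    {"angular": [0,0,0],"xyz": [0,0,-35],"fingers": 50},
    {"angular": [0,0,0],"xyz": [0,0,-35],"fingers": 50},
    {"angular": [0,0,0],"xyz": [0,0,-35],"fingers": 50},
    {"angular": [0,0,0],"xyz": [0,0,-35],"fingers": 50},
    {"angular": [0,0,0.102],"xyz": [0,0,0],"fingers": 50},
    {"angular": [0,0,0.102],"xyz": [0,0,0],"fingers": 50},
    {"angular": [0,0,0.102],"xyz": [0,0,0],"fingers": 50},
    {"angular": [0,0,0.102],"xyz": [0,0,0],"fingers": 50},
    {"angular": [0,0,0.1],"xyz": [0,0,0],"fingers": 50},
  ],
)

```text
time: 4.98
eef_pos: [0.5647, -0.3188, 0.2373]
orientation: [-0.0, 0.238, 0.971, 0.0]
force: [0.5, -0.3, -1.9]
gripper_width: 0.691
```

```bash
python3 go.py .6283 .2269 .23 1.095
```

```text
t 4.98 pos [ 0.5647 -0.3188  0.2373] yaw 1.09 F [ 0.51 -0.27 -1.94] w 59.0
turn about z -0.005 full rotvec [ 0.    -0.    -0.005] then shift [193.5 514.2   7.3] rows 14
```

>>> carry_out(
  plan=[
    {"angular": [0,0,-0.005],"xyz": [7,18,0],"fingers": 50},
    {"angular": [0,0,0],"xyz": [13.8,36.7,0],"fingers": 50},
    {"angular": [0,0,0],"xyz": [13.8,36.7,0],"fingers": 50},
    {"angular": [0,0,0],"xyz": [13.8,36.7,0],"fingers": 50},
    {"angular": [0,0,0],"xyz": [13.8,36.7,0],"fingers": 50},
    {"angular": [0,0,0],"xyz": [13.8,36.7,0],"fingers": 50},
    {"angular": [0,0,0],"xyz": [13.8,36.7,0],"fingers": 50},
    {"angular": [0,0,0],"xyz": [13.8,36.7,0],"fingers": 50},
    {"angular": [0,0,0],"xyz": [13.8,36.7,0],"fingers": 50},
    {"angular": [0,0,0],"xyz": [13.8,36.7,0],"fingers": 50},
    {"angular": [0,0,0],"xyz": [13.8,36.7,0],"fingers": 50},
    {"angular": [0,0,0],"xyz": [13.8,36.7,0],"fingers": 50},
  ],
)

```text
time: 5.98
eef_pos: [0.6145, 0.1308, 0.2375]
orientation: [-0.0, 0.233, 0.972, -0.0]
force: [1.3, -0.8, -1.8]
gripper_width: 0.692
```

>>> carry_out(
  plan=[
    {"angular": [0,0,0],"xyz": [13.8,36.7,0],"fingers": 50},
    {"angular": [0,0,0],"xyz": [13.8,36.7,0],"fingers": 50},
    {"angular": [0,0,0],"xyz": [6,16,0],"fingers": 50},
    {"angular": [0,0,0],"xyz": [0,0,30],"fingers": 50},
    {"angular": [0,0,0],"xyz": [0,0,30],"fingers": 50},
    {"angular": [0,0,0],"xyz": [0,0,30],"fingers": 50},
    {"angular": [0,0,0],"xyz": [0,0,30],"fingers": 50},
    {"angular": [0,0,0],"xyz": [0,0,25],"fingers": 50},
    {"angular": [0,0,0],"xyz": [0,0,0],"fingers": 50},
    {"angular": [0,0,0],"xyz": [0,0,0],"fingers": 50},
  ],
)

```text
time: 6.82
eef_pos: [0.6247, 0.2236, 0.0914]
orientation: [-0.001, 0.233, 0.972, -0.001]
force: [0.3, 0.5, -1.1]
gripper_width: 0.687
```

```bash
python3 go.py .6283 .2269 .056 1.095;python3 - <<'E'
from h import *
t,s=cam("top"),cam("scene")
mosaic([(t,130,120),(s,300,140)],"m4.png",w=100,h=100,s=4,cols=2)
E
```

```text
t 6.82 pos [0.6247 0.2236 0.0914] yaw 1.1 F [ 0.31  0.48 -1.1 ] w 58.7
turn about z 0.005 full rotvec [-0.002 -0.002  0.005] then shift [-1.7  4.6 35.4] rows 1
```

View pics/m4.png

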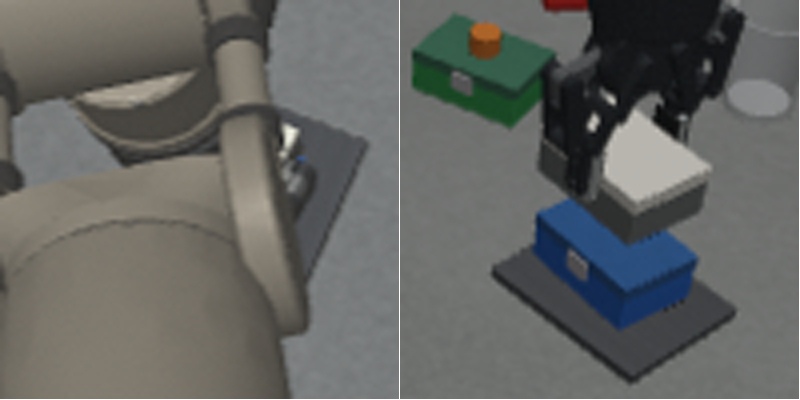

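The scene view shows the grey case hanging level above the blue case. I check the offset between matching lid corners: white (377,182) and (357,192), blue (374,205) and (355.5,213).

Run:
```python
from h import *
s=cam("scene")
f=lambda x,y:((x-400+.5)/4-.5+300,(y+.5)/4-.5+140)
for w,b in(((711,168),(697,262)),((630,211),(623,293))):
    W=[atz(s,*f(*w),z)[:2].round(4) for z in(.116,.118,.120)];B=atz(s,*f(*b),.046)[:2].round(4)
    print(W,B)
```

```text
[array([0.676 , 0.2364]), array([0.6766, 0.2339]), array([0.6772, 0.2313])] [0.6816 0.2298]
[array([0.6486, 0.1732]), array([0.6493, 0.1708]), array([0.6499, 0.1685])] [0.6518 0.1788]
```

>>> carry_out(
  plan=[
    {"angular": [0,0,0.005],"xyz": [-1.7,4.2,0],"fingers": 50},
    {"angular": [0,0,0],"xyz": [0,0,15],"fingers": 50},
    {"angular": [0,0,0],"xyz": [0,0,12],"fingers": 50},
    {"angular": [0,0,0],"xyz": [0,0,4],"fingers": 50},
    {"angular": [0,0,0],"xyz": [0,0,0],"fingers": 50},
    {"angular": [0,0,0],"xyz": [0,0,0],"fingers": 50},
  ],
)

```text
time: 7.47
eef_pos: [0.6289, 0.2268, 0.0614]
orientation: [-0.0, 0.236, 0.972, -0.0]
force: [0.5, -0.4, -2.1]
gripper_width: 0.691
```

```bash
python3 go.py .6283 .2269 .056 1.095
```

```text
t 7.47 pos [0.6289 0.2268 0.0614] yaw 1.095 F [ 0.45 -0.44 -2.09] w 59.0
turn about z -0.0 full rotvec [-0. -0. -0.] then shift [ 0.6 -0.2  5.4] rows 1
```

>>> carry_out(
  plan=[
    {"angular": [0,0,0],"xyz": [0.5,0,2],"fingers": 50},
    {"angular": [0,0,0],"xyz": [0,0,2],"fingers": 50},
    {"angular": [0,0,0],"xyz": [0,0,1],"fingers": 50},
    {"angular": [0,0,0],"xyz": [0,0,0],"fingers": 50},
  ],
)

```text
time: 7.8
eef_pos: [0.6284, 0.227, 0.0563]
orientation: [-0.0, 0.236, 0.972, -0.0]
force: [0.3, 0.0, -1.2]
gripper_width: 0.686
```

>>> carry_out(
  plan=[
    {"angular": [0,0,0],"xyz": [0,0,1],"fingers": 50},
    {"angular": [0,0,0],"xyz": [0,0,0],"fingers": 50},
  ],
)

```text
time: 7.97
eef_pos: [0.6284, 0.227, 0.0553]
orientation: [-0.0, 0.236, 0.972, 0.0]
force: [-0.0, 0.2, -2.8]
gripper_width: 0.686
```

>>> carry_out(
  plan=[
    {"angular": [0,0,0],"xyz": [0,0,0],"fingers": 75},
    {"angular": [0,0,0],"xyz": [0,0,0],"fingers": 85},
    {"angular": [0,0,0],"xyz": [0,0,0],"fingers": 85},
    {"angular": [0,0,0],"xyz": [0,0,0],"fingers": 85},
    {"angular": [0,0,0],"xyz": [0,0,-15],"fingers": 85},
    {"angular": [0,0,0],"xyz": [0,0,-25],"fingers": 85},
    {"angular": [0,0,0],"xyz": [0,0,-40],"fingers": 85},
    {"angular": [0,0,0],"xyz": [0,0,-40],"fingers": 85},
    {"angular": [0,0,0],"xyz": [0,0,-40],"fingers": 85},
    {"angular": [0,0,0],"xyz": [0,0,0],"fingers": 85},
  ],
)

```text
time: 8.8
eef_pos: [0.6319, 0.2279, 0.2257]
orientation: [0.007, 0.236, 0.972, 0.004]
force: [1.0, -0.5, 1.4]
gripper_width: 0.995
```

```bash
python3 go.py .455 .386 .21 1.472
```

```text
t 8.8 pos [0.6319 0.2279 0.2257] yaw 1.095 F [ 1.03 -0.46  1.37] w 85.0
turn about z -0.377 full rotvec [ 0.008  0.015 -0.377] then shift [191.7 139.8  15.7] rows 6
```

>>> carry_out(
  plan=[
    {"angular": [0,0,-0.094],"xyz": [0,0,0],"fingers": 85},
    {"angular": [0,0,-0.094],"xyz": [0,0,0],"fingers": 85},
    {"angular": [0,0,-0.094],"xyz": [0,0,0],"fingers": 85},
    {"angular": [0,0,-0.095],"xyz": [0,0,0],"fingers": 85},
    {"angular": [0,0,0],"xyz": [31.4,23.5,0],"fingers": 85},
    {"angular": [0,0,0],"xyz": [31.4,23.5,0],"fingers": 85},
    {"angular": [0,0,0],"xyz": [31.4,23.5,0],"fingers": 85},
    {"angular": [0,0,0],"xyz": [31.4,23.5,0],"fingers": 85},
    {"angular": [0,0,0],"xyz": [31.4,23.5,0],"fingers": 85},
    {"angular": [0,0,0],"xyz": [31.2,23.5,0],"fingers": 85},
    {"angular": [0,0,0],"xyz": [0,0,0],"fingers": 85},
    {"angular": [0,0,0],"xyz": [0,0,0],"fingers": 85},
  ],
)

```text
time: 9.8
eef_pos: [0.4535, 0.3874, 0.2157]
orientation: [0.0, 0.047, 0.999, 0.0]
force: [-0.5, -0.9, 0.9]
gripper_width: 0.996
```

```bash
python3 go.py .455 .386 .06 1.472;python3 - <<'E'
from h import *
t,s=cam("top"),cam("scene")
mosaic([(t,135,110),(s,310,140)],"m5.png",w=100,h=100,s=4,cols=2)
E
```

```text
t 9.8 pos [0.4535 0.3874 0.2157] yaw 1.476 F [-0.49 -0.92  0.91] w 85.1
turn about z 0.004 full rotvec [0.    0.001 0.004] then shift [ -1.6  -1.3 155.7] rows 4
```

View pics/m5.png

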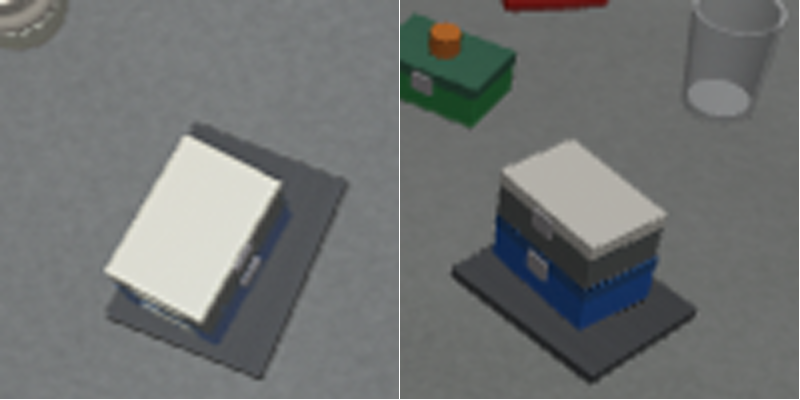

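The grey case lies squarely on the blue one in both crops (top-view lid corners (187,134), (281,184), (207,324), (105,270)). I measure its lid centre and go down on the green case.

>>> carry_out(
  plan=[
    {"angular": [0,0,0.004],"xyz": [-1.6,-1.3,20],"fingers": 85},
    {"angular": [0,0,0],"xyz": [0,0,35],"fingers": 85},
    {"angular": [0,0,0],"xyz": [0,0,35],"fingers": 85},
    {"angular": [0,0,0],"xyz": [0,0,35],"fingers": 85},
    {"angular": [0,0,0],"xyz": [0,0,30],"fingers": 85},
    {"angular": [0,0,0],"xyz": [0,0,0],"fingers": 85},
    {"angular": [0,0,0],"xyz": [0,0,0],"fingers": 85},
  ],
)

```text
time: 10.48
eef_pos: [0.457, 0.383, 0.0593]
orientation: [-0.001, 0.052, 0.999, -0.001]
force: [-0.1, 0.7, -0.5]
gripper_width: 0.995
```

```bash
python3 go.py .455 .386 .01 1.472;python3 - <<'E'
from h import *
t,s=cam("top"),cam("scene")
f=lambda p,u,v:((p[0]+.5)/4-.5+u,(p[1]+.5)/4-.5+v)
for r,c,o in((t,[(187,134),(281,184),(207,324),(105,270)],(135,110)),(s,[(172,139),(266,214),(197,254),(102,172)],(310,140))):
    Q=np.array([atz(r,*f(p,*o),.082) for p in c])[:,:2]; e=np.roll(Q,-1,0)-Q;L=np.linalg.norm(e,axis=1);j=0 if L[0]>L[1] else 1;d=e[j]-e[j+2]
    print(Q.mean(0).round(4),L.round(3),round(np.arctan2(d[1],d[0])%np.pi,3))
E
```

```text
t 10.48 pos [0.457  0.383  0.0593] yaw 1.466 F [-0.14  0.71 -0.48] w 84.9
turn about z -0.006 full rotvec [-0.002 -0.002 -0.006] then shift [ 2.2  2.8 49.3] rows 2
[0.6264 0.2274] [0.061 0.089 0.065 0.09 ] 2.679
[0.6271 0.2271] [0.091 0.062 0.094 0.061] 2.663
```

>>> carry_out(
  plan=[
    {"angular": [0,0,-0.003],"xyz": [1.2,1.8,20],"fingers": 85},
    {"angular": [0,0,0],"xyz": [0,0,20],"fingers": 85},
    {"angular": [0,0,0],"xyz": [0,0,8.5],"fingers": 85},
    {"angular": [0,0,0],"xyz": [0,0,0],"fingers": 85},
    {"angular": [0,0,0],"xyz": [0,0,0],"fingers": 50},
    {"angular": [0,0,0],"xyz": [0,0,0],"fingers": 50},
    {"angular": [0,0,0],"xyz": [0,0,0],"fingers": 50},
    {"angular": [0,0,0],"xyz": [0,0,0],"fingers": 50},
    {"angular": [0,0,0],"xyz": [0,0,0],"fingers": 50},
    {"angular": [0,0,0],"xyz": [0,0,0],"fingers": 50},
    {"angular": [0,0,0],"xyz": [0,0,0],"fingers": 50},
  ],
)

```text
time: 11.5
eef_pos: [0.4568, 0.3872, 0.014]
orientation: [0.002, 0.05, 0.999, 0.001]
force: [-0.1, 0.6, 6.3]
gripper_width: 0.685
```

```bash
python3 go.py .455 .386 .2 1.472
```

```text
t 11.5 pos [0.4568 0.3872 0.014 ] yaw 1.471 F [-0.09  0.58  6.25] w 58.5
turn about z -0.001 full rotvec [ 0.002  0.003 -0.001] then shift [   1.6   -1.3 -186. ] rows 5
```

>>> carry_out(
  plan=[
    {"angular": [0,0,0],"xyz": [0,0,-20],"fingers": 50},
    {"angular": [0,0,0],"xyz": [0,0,-35],"fingers": 50},
    {"angular": [0,0,0],"xyz": [0,0,-40],"fingers": 50},
    {"angular": [0,0,0],"xyz": [0,0,-40],"fingers": 50},
    {"angular": [0,0,0],"xyz": [0,0,-40],"fingers": 50},
    {"angular": [0,0,0.093],"xyz": [0,0,0],"fingers": 50},
    {"angular": [0,0,0.093],"xyz": [0,0,0],"fingers": 50},
    {"angular": [0,0,0.093],"xyz": [0,0,0],"fingers": 50},
    {"angular": [0,0,0.093],"xyz": [0,0,0],"fingers": 50},
    {"angular": [0,0,0],"xyz": [0,0,0],"fingers": 50},
  ],
)

```text
time: 12.33
eef_pos: [0.4554, 0.3863, 0.1874]
orientation: [0.0, 0.235, 0.972, 0.0]
force: [-0.5, 0.5, -1.9]
gripper_width: 0.687
```

```bash
python3 go.py .6282 .2265 .185 1.099
```

```text
t 12.33 pos [0.4554 0.3863 0.1874] yaw 1.096 F [-0.5   0.52 -1.93] w 58.7
turn about z -0.003 full rotvec [ 0.     0.    -0.003] then shift [-226.5  -63.8    2.4] rows 6
```

>>> carry_out(
  plan=[
    {"angular": [0,0,-0.003],"xyz": [-16.5,-4.8,0],"fingers": 50},
    {"angular": [0,0,0],"xyz": [-35,-9.8,0],"fingers": 50},
    {"angular": [0,0,0],"xyz": [-35,-9.8,0],"fingers": 50},
    {"angular": [0,0,0],"xyz": [-35,-9.8,0],"fingers": 50},
    {"angular": [0,0,0],"xyz": [-35,-9.8,0],"fingers": 50},
    {"angular": [0,0,0],"xyz": [-35,-9.8,0],"fingers": 50},
    {"angular": [0,0,0],"xyz": [-35,-10,0],"fingers": 50},
    {"angular": [0,0,0],"xyz": [0,0,30],"fingers": 50},
    {"angular": [0,0,0],"xyz": [0,0,30],"fingers": 50},
    {"angular": [0,0,0],"xyz": [0,0,0],"fingers": 50},
    {"angular": [0,0,0],"xyz": [0,0,0],"fingers": 50},
    {"angular": [0,0,0],"xyz": [0,0,0],"fingers": 50},
  ],
)

```text
time: 13.33
eef_pos: [0.6293, 0.2276, 0.1286]
orientation: [0.001, 0.231, 0.973, 0.001]
force: [0.0, -0.0, -1.3]
gripper_width: 0.689
```

```bash
python3 go.py .6282 .2265 .096 1.099;python3 - <<'E'
from h import *
t,s=cam("top"),cam("scene")
mosaic([(s,310,110)],"m6.png",w=110,h=110,s=5,cols=1)
E
```

```text
t 13.33 pos [0.6293 0.2276 0.1286] yaw 1.104 F [ 0.05 -0.04 -1.3 ] w 58.8
turn about z 0.005 full rotvec [0.001 0.002 0.005] then shift [ 0.5 -1.5 32.6] rows 1
```

View pics/m6.png

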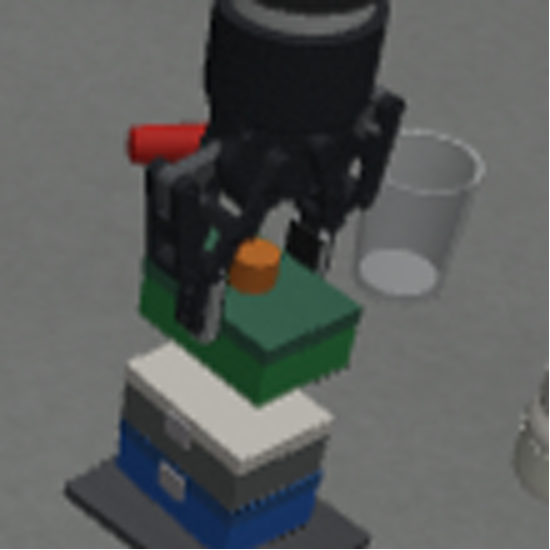

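The green case hangs level above the white lid (green corners (360,311) and (265,352), white (331,418) and (241,469)). A quick offset check before lowering:

Run:
```python
from h import *
s=cam("scene")
f=lambda x,y:((x+.5)/5-.5+310,(y+.5)/5-.5+110)
for g,w in(((360,311),(331,418)),((265,352),(241,469))):
    print(atz(s,*f(*g),.1506)[:2].round(4),atz(s,*f(*w),.082)[:2].round(4))
```

```text
[0.6816 0.233 ] [0.6789 0.2337]
[0.6542 0.1807] [0.6545 0.1751]
```

>>> carry_out(
  plan=[
    {"angular": [0,0,0.004],"xyz": [0.5,-1.4,10],"fingers": 50},
    {"angular": [0,0,0],"xyz": [0,0,10],"fingers": 50},
    {"angular": [0,0,0],"xyz": [0,0,7],"fingers": 50},
    {"angular": [0,0,0],"xyz": [0,0,0],"fingers": 50},
    {"angular": [0,0,0],"xyz": [0,0,0],"fingers": 50},
    {"angular": [0,0,0],"xyz": [0,0,0],"fingers": 50},
  ],
)

```text
time: 13.98
eef_pos: [0.6278, 0.2261, 0.0998]
orientation: [0.0, 0.234, 0.972, 0.0]
force: [0.8, 0.1, -2.6]
gripper_width: 0.688
```

```bash
python3 go.py .6282 .2265 .096 1.099
```

```text
t 13.98 pos [0.6278 0.2261 0.0998] yaw 1.098 F [ 0.78  0.09 -2.57] w 58.8
turn about z -0.001 full rotvec [ 0.     0.    -0.001] then shift [-0.2  0.6  3.8] rows 1
```

>>> carry_out(
  plan=[
    {"angular": [0,0,0],"xyz": [0,0,2],"fingers": 50},
    {"angular": [0,0,0],"xyz": [0,0,1],"fingers": 50},
    {"angular": [0,0,0],"xyz": [0,0,0],"fingers": 50},
  ],
)

```text
time: 14.23
eef_pos: [0.6276, 0.226, 0.0968]
orientation: [-0.0, 0.234, 0.972, 0.0]
force: [-0.9, 0.5, -2.7]
gripper_width: 0.683
```

>>> carry_out(
  plan=[
    {"angular": [0,0,0],"xyz": [0,0,1],"fingers": 50},
    {"angular": [0,0,0],"xyz": [0,0,0],"fingers": 50},
  ],
)

```text
time: 14.4
eef_pos: [0.6278, 0.2261, 0.0961]
orientation: [0.0, 0.234, 0.972, 0.0]
force: [-0.2, 0.2, -1.3]
gripper_width: 0.689
```

Contact appears near; one more 1 mm step, then release and rise.

>>> carry_out(
  plan=[
    {"angular": [0,0,0],"xyz": [0,0,1],"fingers": 50},
    {"angular": [0,0,0],"xyz": [0,0,0],"fingers": 50},
    {"angular": [0,0,0],"xyz": [0,0,0],"fingers": 75},
    {"angular": [0,0,0],"xyz": [0,0,0],"fingers": 85},
    {"angular": [0,0,0],"xyz": [0,0,0],"fingers": 85},
    {"angular": [0,0,0],"xyz": [0,0,0],"fingers": 85},
    {"angular": [0,0,0],"xyz": [0,0,-10],"fingers": 85},
    {"angular": [0,0,0],"xyz": [0,0,-25],"fingers": 85},
    {"angular": [0,0,0],"xyz": [0,0,-35],"fingers": 85},
    {"angular": [0,0,0],"xyz": [0,0,-35],"fingers": 85},
    {"angular": [0,0,0],"xyz": [0,0,-25],"fingers": 85},
    {"angular": [0,0,0],"xyz": [0,0,0],"fingers": 85},
  ],
)

```text
time: 15.4
eef_pos: [0.6302, 0.2267, 0.2329]
orientation: [0.006, 0.234, 0.972, 0.003]
force: [0.2, 0.1, 0.7]
gripper_width: 0.995
```

```bash
python3 go.py .468 -.074 .225 1.471
```

```text
t 15.4 pos [0.6302 0.2267 0.2329] yaw 1.098 F [0.24 0.12 0.65] w 84.9
turn about z -0.373 full rotvec [ 0.006  0.011 -0.373] then shift [ 131.4 -315.3    7.9] rows 9
```

>>> carry_out(
  plan=[
    {"angular": [0,0,-0.093],"xyz": [0,0,0],"fingers": 85},
    {"angular": [0,0,-0.093],"xyz": [0,0,0],"fingers": 85},
    {"angular": [0,0,-0.093],"xyz": [0,0,0],"fingers": 85},
    {"angular": [0,0,-0.094],"xyz": [0,0,0],"fingers": 85},
    {"angular": [0,0,0],"xyz": [16.1,-39.3,0],"fingers": 85},
    {"angular": [0,0,0],"xyz": [16.1,-39.3,0],"fingers": 85},
    {"angular": [0,0,0],"xyz": [16.1,-39.3,0],"fingers": 85},
    {"angular": [0,0,0],"xyz": [16.1,-39.3,0],"fingers": 85},
    {"angular": [0,0,0],"xyz": [16.1,-39.3,0],"fingers": 85},
    {"angular": [0,0,0],"xyz": [16.1,-39.3,0],"fingers": 85},
    {"angular": [0,0,0],"xyz": [16.1,-39.3,0],"fingers": 85},
    {"angular": [0,0,0],"xyz": [16.1,-39.3,0],"fingers": 85},
  ],
)

```text
time: 16.4
eef_pos: [0.4699, -0.0697, 0.2252]
orientation: [0.0, 0.05, 0.999, -0.0]
force: [1.0, -0.1, -0.3]
gripper_width: 0.997
```

>>> carry_out(
  plan=[
    {"angular": [0,0,0],"xyz": [0,0,0],"fingers": 85},
    {"angular": [0,0,0],"xyz": [0,0,0],"fingers": 85},
  ],
)

```text
time: 16.57
eef_pos: [0.4705, -0.0701, 0.2254]
orientation: [0.0, 0.052, 0.999, -0.0]
force: [0.0, 0.9, -0.4]
gripper_width: 0.994
```

```bash
python3 go.py .468 -.074 .119 1.471;python3 - <<'E'
from h import *
t,s=cam("top"),cam("scene")
mosaic([(t,130,110),(s,190,140)],"m7.png",w=100,h=120,s=4,cols=2)
E
```

```text
t 16.57 pos [ 0.4705 -0.0701  0.2254] yaw 1.467 F [ 0.01  0.88 -0.38] w 84.9
turn about z -0.004 full rotvec [-0.     0.001 -0.004] then shift [  2.1  -4.1 106.4] rows 3
```

View pics/m7.png

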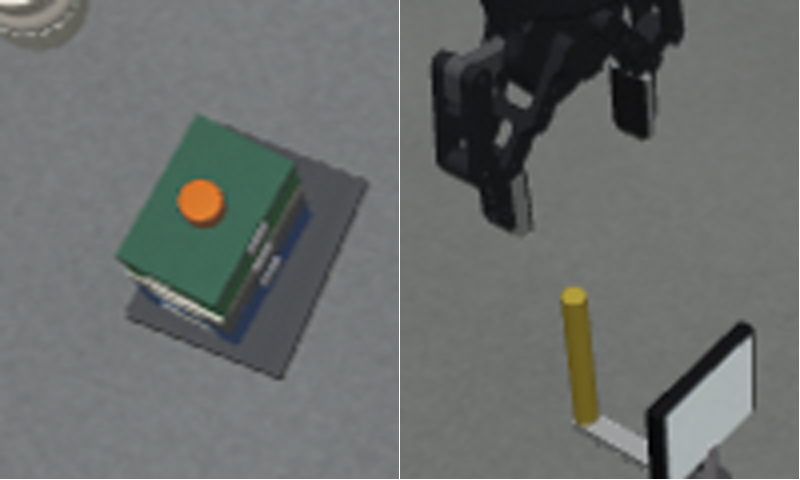

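The column is square, with the marker at native top-view pixel (180,160). The gripper stands above the pin. Next I descend over the pin and close.

>>> carry_out(
  plan=[
    {"angular": [0,0,-0.002],"xyz": [1.8,-3.8,0],"fingers": 85},
    {"angular": [0,0,0],"xyz": [0,0,25],"fingers": 85},
    {"angular": [0,0,0],"xyz": [0,0,30],"fingers": 85},
    {"angular": [0,0,0],"xyz": [0,0,30],"fingers": 85},
    {"angular": [0,0,0],"xyz": [0,0,21],"fingers": 85},
    {"angular": [0,0,0],"xyz": [0,0,0],"fingers": 85},
    {"angular": [0,0,0],"xyz": [0,0,0],"fingers": 50},
    {"angular": [0,0,0],"xyz": [0,0,0],"fingers": 40},
    {"angular": [0,0,0],"xyz": [0,0,0],"fingers": 30},
    {"angular": [0,0,0],"xyz": [0,0,0],"fingers": 25},
  ],
)

```text
time: 17.5
eef_pos: [0.47, -0.072, 0.1202]
orientation: [0.001, 0.049, 0.999, -0.0]
force: [-0.2, 0.4, -0.0]
gripper_width: 0.445
```

>>> carry_out(
  plan=[
    {"angular": [0,0,0],"xyz": [0,0,0],"fingers": 16},
    {"angular": [0,0,0],"xyz": [0,0,0],"fingers": 10},
    {"angular": [0,0,0],"xyz": [0,0,0],"fingers": 5},
    {"angular": [0,0,0],"xyz": [0,0,0],"fingers": 5},
    {"angular": [0,0,0],"xyz": [0,0,0],"fingers": 5},
    {"angular": [0,0,0],"xyz": [0,0,0],"fingers": 5},
  ],
)

```text
time: 18.0
eef_pos: [0.4693, -0.0733, 0.1198]
orientation: [0.001, 0.049, 0.999, -0.001]
force: [-2.4, -5.9, 5.6]
gripper_width: 0.144
```

```bash
python3 go.py .468 -.074 .119 1.471
python3 - <<'E'
from h import *
t=cam("top")
print("marker",atz(t,(200.5)/4-.5+130,201.5/4-.5+110,.136))
E
```

```text
t 18.0 pos [ 0.4693 -0.0733  0.1198] yaw 1.473 F [-2.36 -5.91  5.58] w 12.3
turn about z 0.002 full rotvec [-0.002  0.002  0.002] then shift [ 1.2 -0.8  0.8] rows 1
marker [0.62643286 0.22710456 0.136     ]
```

Gripped at 12 mm (the pin is 14 mm). I'll swing along the arc: target a = 0.718 rad in 10 rows.

>>> carry_out(
  plan=[
    {"angular": [0,0,-0.0718],"xyz": [-0.22,-6.1,0],"fingers": 5},
    {"angular": [0,0,-0.0718],"xyz": [-0.22,-6.1,0],"fingers": 5},
    {"angular": [0,0,-0.0718],"xyz": [-0.22,-6.1,0],"fingers": 5},
    {"angular": [0,0,-0.0718],"xyz": [-0.22,-6.1,0],"fingers": 5},
    {"angular": [0,0,-0.0718],"xyz": [-0.22,-6.1,0],"fingers": 5},
    {"angular": [0,0,-0.0718],"xyz": [-0.22,-6.1,0],"fingers": 5},
    {"angular": [0,0,-0.0718],"xyz": [-0.22,-6.1,0],"fingers": 5},
    {"angular": [0,0,-0.0718],"xyz": [-0.22,-6.1,0],"fingers": 5},
    {"angular": [0,0,-0.0718],"xyz": [-0.22,-6.1,0],"fingers": 5},
    {"angular": [0,0,-0.0718],"xyz": [-0.22,-6.1,0],"fingers": 5},
    {"angular": [0,0,0],"xyz": [0,0,0],"fingers": 5},
    {"angular": [0,0,0],"xyz": [0,0,0],"fingers": 5},
  ],
)

```text
time: 19.05
eef_pos: [0.4839, -0.1299, 0.1198]
orientation: [-0.0, -0.305, 0.952, -0.0]
force: [-5.7, 1.4, 9.1]
gripper_width: 0.144
```

```bash
python3 go.py .4842 -.131 .119 2.189;python3 - <<'E'
from h import *
t,s=cam("top"),cam("scene")
mosaic([(t,210,130),(s,190,160)],"m8.png",w=130,h=120,s=3,cols=2)
E
```

```text
t 19.05 pos [ 0.4839 -0.1299  0.1198] yaw 2.191 F [-5.7   1.41  9.12] w 12.3
turn about z 0.002 full rotvec [ 0.    -0.001  0.002] then shift [ 0.3 -1.   0.8] rows 1
```

View pics/m8.png

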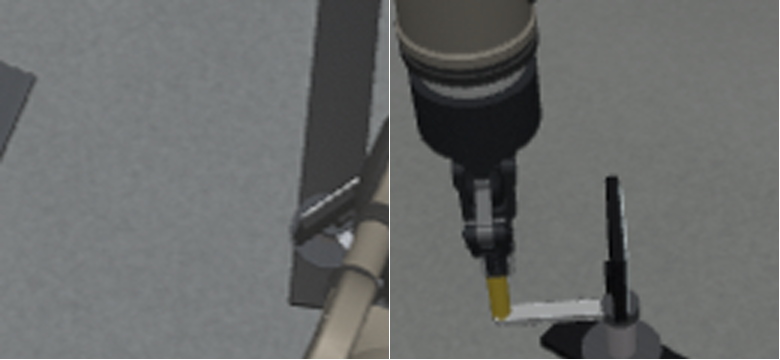

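The scene crop shows the pin held and the mirror turned. In the top crop the frame edge runs from about (297,225) to (358,182), which puts its normal at about 0.614 rad against a target of 0.618. I'll make a tiny trim, let it settle and check for stillness.

>>> carry_out(
  plan=[
    {"angular": [0,0,0],"xyz": [0,-0.6,0],"fingers": 5},
    {"angular": [0,0,0],"xyz": [0,0,0],"fingers": 5},
    {"angular": [0,0,0],"xyz": [0,0,0],"fingers": 5},
    {"angular": [0,0,0],"xyz": [0,0,0],"fingers": 5},
    {"angular": [0,0,0],"xyz": [0,0,0],"fingers": 5},
    {"angular": [0,0,0],"xyz": [0,0,0],"fingers": 5},
  ],
)

```text
time: 19.65
eef_pos: [0.484, -0.1301, 0.1198]
orientation: [-0.001, -0.305, 0.952, 0.0]
force: [-6.2, 0.4, 9.7]
gripper_width: 0.142
```

```bash
python3 go.py .4842 -.131 .119 2.189
python3 - <<'E'
from h import *
print(np.abs(ctrl.state()["qd"]).max())
t=cam("top");p=t["pixels"].astype(int); m=(p[...,2]>180)&(p[...,1]<150)&(p[...,0]<90); v,u=np.nonzero(m[140:180,160:200]); print("marker px",u.mean()+160,v.mean()+140, atz(t,u.mean()+160,v.mean()+140,.136))
print(ctrl.job_done())
E
```

```text
t 19.65 pos [ 0.484  -0.1301  0.1198] yaw 2.191 F [-6.21  0.38  9.65] w 12.1
turn about z 0.002 full rotvec [ 0.001 -0.001  0.002] then shift [ 0.4 -0.9  0.8] rows 1
0.0022762303723634306
marker px 179.5121951219512 159.65853658536585 [0.62690754 0.22736498 0.136     ]
the job is handed in; nothing more can be done
None
```

The column is built, the mirror is held on the marker, and I handed the job in at about 19.7 s of the 72 s. `job_done` gave no verdict.

I stacked the grey and white case on the blue one, then the green case on that, and released both. I then gripped the yellow pin, swung the mirror about 0.72 rad, and am still holding it there.

**Last checks:**
- **Column:** it looks square in the picture taken after release. The grey lid measured (0.627, 0.227), within about 1 mm of the blue case. The marker measured (0.627, 0.227) just before handing in, still over the column.
- **Mirror angle:** read roughly from the top image, the normal is at 0.614 rad, against 0.618 rad wanted. The tool stopped about 1 mm short of its target along the arc, or about 0.012 rad. That puts the line of sight about 8 mm off the marker, inside the 30 mm allowed.
- **Hold:** the fingers read 12 mm on the 14 mm pin and the tool force sensor reads about 6 N sideways and 10 N upward. The arm is nearly still, with joint speeds below 0.003 rad/s.

**Disagreements:**
- The distance from pin to camera end measured 417 mm, where the text gives 422 mm. I judged this too small to matter.
- During both case grips the sensor showed about 6 N upward. I put this down to the pads swinging forward as they closed.

I did not measure the other things on the bench again at the end.

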